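# Draw the pattern board from the leaning stack and lock it in the display bay

## Robot

A 6-joint arm with a two-finger parallel gripper is mounted at the origin on a cart in front of the work surface, level with it; the furniture and walls round the work are solid. World frame = base frame: x ahead of the robot, y to its left, z up, the work surface at z = 0. Lengths are in mm, angles in rad, forces in N, time in s.
With the tool pointing down it reaches from about 350 to 975 mm from the base axis. Payload 7.1 kg.
Tool frame: the origin (TCP) lies at the very end of the fingers, on their centre line; the grasp point (between the pads) lies 19 mm behind it; y points along the fingers, x is the direction in which the jaws open and shut, and the axes are right-handed (so a half turn about y gives the same grasp; the last joint's range is limited). The gripper opens to 88 mm and grips with 3 to 60 N. Pads are 20 mm wide; open, the fingers measure 115 mm over their backs; the gripper's body (75 mm by 178 mm) begins 61 mm behind the grasp point.
Start: joints at [-1.229, 0.423, 1.63, -0, 1.089, -0.019], TCP at [220.656, -584.736, 222.675] pointing down, gripper open.
Joint ranges: [-3, 3], [-0.9, 2.11], [0.09, 2.58], [-1.31, 4.45], [0.11, 2.69], [-2.54, 2.54]. Speed limits (rad/s): [2.39, 2.39, 3.01, 3.14, 3.14, 3.14].

## Interface

Orientations are given as a rotation vector (axis times angle).
In Python, from workcell import ctrl gives the robot as it stands. The module is installed in compiled form; this text tells all that it offers.
- The arm moves only by the tool carry_out, never from a script. Its arguments are lists of equal length, an entry for each row: "delta_pos": the shift along the tool's x, y, z in cm, a list of three; "rotation": the turn, a rotation vector about the tool's x, y, z in rad, a list of three. In form: {"delta_pos": [[dx, dy, dz], ...], "rotation": [[wx, wy, wz], ...]}. A call has 1 to 12 rows; each row is the pose to reach, as a shift and turn from the pose commanded when the call began, along the tool's axes at that moment; what a row does not reach only later rows make up. A row lasts 1/12 s, in which the tool goes at most 41.7 mm and 7.16 degrees, less where a joint would pass 70% of its speed; a pose out of reach is approached as far as the arm can. A call with a gripper value outside its range is refused whole. "hand" is the closure in counts, from 0 (fully open) to 255 (shut), set as the call begins (left out, the last holds). The fingers move at their own pace and stop on an object; the grip force is fixed at half the most. Time passes only in rows, so rows that repeat a pose let the fingers close. It gives the time, the measured TCP pose, the force and the opening at its end, in the units of the state.
- ctrl.get_obs(): the state, without advancing time (a new reading comes with each control period).
- ctrl.get_image(name): name is "scene" or "top" or "wrist"; returns the picture (480x640x3 uint8, red, green, blue); there is no depth.
- ctrl.camera_info(name): a dict with "fov_y" (degrees; the focal length in pixels is half the picture's height over the tangent of half this angle, whatever the lens; pixels are square), "cx", "cy" (the principal point, pixels), "R" (3x3) and "t" (3): a world point X has camera coordinates R X + t; the wrist camera has in their place "T_tool_cam" (4x4, takes a point from camera to tool coordinates, whose origin is the TCP and whose axes are the tool frame's). Camera axes: x right, y down, z forward; pixel columns grow to the right and rows downward; lengths in mm; the calibration is good to about 2 mm. The wrist camera is an equidistant fisheye: a pixel r from the principal point sees the ray r / f radians off the axis. A picture is of the moment at which its call begins: read the wrist's pose just before it. camera_info takes no time and is no camera call.
- ctrl.close_job(): hands the job in, once; it reports no verdict.
The state is a dict: "t": time; "qpos": joint angles; "qvel": joint speeds; "joint_torque": joint torques, N m; "ee_pos": TCP position; "orientation": TCP orientation; "ft_force": force on the tool from outside, world axes, zero at the start; "moment": the same for the moment, N m; "width": finger opening in mm.
Only numpy, scipy, OpenCV 4.12 (cv2) and the standard library are available. Lean on these libraries where they do the work, as an engineer would, in place of code of your own. Each camera call takes 0.05 s, during which the arm holds its last target.

## Task

Three boards lean one against another on the wooden board rest. Slide the blue pattern board with the finger notch sideways out of the stack, along the rest's base without lifting it off, until its end meets the end stop; then swing the retaining arm fully shut in front of it. The other two boards must stay standing where they lean, and the press mould and the pink dough must be left alone.

Things in the scene. Friction and masses are not known exactly. Their poses are not given: they have to be found in the camera images.
- rest: Fixed wooden board rest 390 mm long (y); base 125 mm deep, top at z 10 mm. Origin: on the table under the line where the plywood back panel meets the base; +x to the back, +y to the end stop, z up. The panel leans back 0.26 rad, top edge 94 mm above the table. Stack at the -y half (board ends near y -180 mm), display bay at the +y half.
- stop_face (a point): Point on the face of the dark end stop that the board's end must meet: rest coordinates (-15, 165, 60) mm, axes as the rest's. The stop is 14 mm thick, its top 104 mm above the table, x from -37 to 33 mm, 165 to 179 mm along the rest's y.
- keeper (a joint): Angle of the aluminium retaining arm, rad: 0 = shut (points to the rest's -y, across the display bay), 1.57 = points to the rest's -x; range 0 to 2, starts 1.0 to 1.5, stays where left (light friction, under 1 N). Pivot: vertical axis at rest (-60, 150) mm. Bar 112 mm long, 12 mm thick, z 32 to 55 mm above the table; shut, it clears the board by 10 mm or more.
- keeper_knob (a point): Top centre of the red knob (16 mm across, z 54 to 78 mm above the table) on the retaining arm, 102 mm from the pivot.
- pattern_board: Loose blue-painted board, 0.28 kg, flower inlay on its front (-x) face; rear or middle one of the stack. Leans back 0.26 rad (up to 0.45 once nothing but the back panel is behind it). Origin: back lower edge at its -y end, on the base; it spans x -10..0, y 0..200, z 0..130 mm. Its +y end stands out 65 to 85 mm past the other boards.
- notch (a point): Middle of the bottom of the finger notch in the pattern board's top edge: board coordinates (-5, 163, 100) mm, axes as the board's. The notch is open at the top, 42 mm long (y 142 to 184 mm), 30 mm deep. With the board at the stop it is 37 mm short of stop_face along the rest's y. Pulled gently to +y here, the board slides without tipping up.
- white_board: Loose white board, 125 mm long (y) x 115 mm high (z) x 10 mm thick, middle or rear one of the stack. Origin and axes as the pattern board's (back lower edge, -y end). The boards' feet stand about 11 mm apart along the rest's x.
- dark_board: Loose dark wooden board, 125 mm long (y) x 105 mm high (z) x 10 mm thick, at the front of the stack. Origin and axes as the white board's.
- press_mould: Loose wooden press mould, 58 x 160 x 27 mm, lying on the table at the front right. Origin under its centre.
- dough_pink: Pink wrapped lump, 65 x 67 x 38 mm, on the table at the left. Origin under its centre.
There are look-alikes about, which are no part of the job. Several things have the shape of the dark_board; the one meant has the colours described above.

How it is judged (in metres and radians):
On the way:
1. the pattern board is out of the stack with its end within 7 mm of the end stop, standing on the base, while the retaining arm is still open (y of pattern_board in the frame of rest above -0.042 m and height (world z) of pattern_board below 0.02 m and value of joint keeper above 0.6 rad), for 0.2 s.
At the end, for the whole second after the job is handed in: Pattern board standing on the base, leaning under 0.65 rad, square within 0.1 rad, its end within 7 mm of the end stop; retaining arm shut within 0.12 rad; the other two boards lean under 0.65 rad, feet within 25 mm of their start; all at rest (y of pattern_board in the frame of rest between -0.042 and -0.028 m and x of pattern_board in the frame of rest between -0.045 and 0.01 m and height (world z) of pattern_board below 0.02 m and angle between each of pattern_board, white_board, dark_board's own z axis and vertical below 0.65 rad and angle between the y axis of pattern_board and the y axis of rest, either way round below 0.1 rad and value of joint keeper below 0.12 rad and distance of each of white_board, dark_board from where it was at the start of the episode below 0.025 m and linear speed of each of pattern_board, white_board, dark_board below 0.02 m/s); the robot touches nothing.
It fails at once if the white or dark board is toppled or its foot is shifted by more than 25 mm (distance of any of white_board, dark_board from where it was at the start of the episode above 0.025 m or angle between any of white_board, dark_board's own z axis and vertical above 0.8 rad).
It fails at once if the pattern board is lifted off the base (its -y foot more than 30 mm above it) or falls over (height (world z) of pattern_board above 0.04 m or angle between pattern_board's own z axis and vertical above 0.9 rad).
It fails at once if the press mould or the pink dough is shifted by more than 25 mm (distance of any of press_mould, dough_pink from where it was at the start of the episode above 0.025 m).
It also fails if it takes over 58 s, if anything falls off the work surface, if the arm or the gripper's body presses on something with over 40 N, if the wrist force passes 120 N, or if a joint passes its speed limit or range.

## Working session

There is one attempt and no reset: what is moved stays moved. The work goes in short steps, Python scripts to look and compute and a tool call to move; the robot and the scene stay as the last step left them, time stands still between calls to the robot, and variables do not carry over. Pictures are saved under pics/ and viewed, and the job is handed in when it is done.

Besides the shell and the picture viewer there is one more tool, called after "Request:" as a command line: name --argument value ..., lists and objects as JSON in quotes. carry_out: Moves the arm, as the interface text tells. Its arguments: {"type":"object","properties":{"delta_pos":{"type":"array","items":{"type":"array","items":{"type":"number"}}},"rotation":{"type":"array","items":{"type":"array","items":{"type":"number"}}},"hand":{"type":"number"}},"required":["delta_pos","rotation"]}

```bash
mkdir -p pics && python3 - <<'E'
from workcell import ctrl
import cv2,json
print(ctrl.get_obs())
for n in("scene","top","wrist"):
    print(n,ctrl.camera_info(n))
for n in("scene","top"):
    cv2.imwrite(f"pics/{n}0.png",ctrl.get_image(n)[:,:,::-1])
E
```

```text
{'t': 0.0, 'qpos': array([-1.22897106e+00,  4.23821169e-01,  1.63065264e+00,  2.92523723e-05,
        1.08857373e+00, -1.90208448e-02]), 'qvel': array([ 0.00108604, -0.0012996 ,  0.00116349,  0.00135984, -0.00190773,
        0.00040893]), 'joint_torque': array([-2.45088704e-03, -5.44632268e+01, -2.73668575e+01,  6.43179193e-02,
        2.28280347e-02, -1.16590227e-04]), 'ee_pos': array([ 220.50893726, -584.2451148 ,  221.92864421]), 'orientation': array([-1.35767939,  0.94026195, -0.93833697]), 'ft_force': array([-0.4654465 ,  0.48395889, -0.19633681]), 'moment': array([-0.00056924, -0.02444134, -0.01456232]), 'width': 87.97201451239663}
scene {'fov_y': 55.37817525644887, 'cx': 322.9771045723426, 'cy': 226.00708873678366, 'R': array([[-0.57203798, -0.81988895,  0.02355129],
       [-0.4774129 ,  0.30946904, -0.82237816],
       [ 0.66697037, -0.48167523, -0.56845361]]), 't': array([337.60821667, 271.81077879, 897.64659185])}
top {'fov_y': 46.28587377246777, 'cx': 312.4825470918448, 'cy': 239.1059340326156, 'R': array([[-0.01171934, -0.99981648, -0.01515461],
       [-0.99826675,  0.01257262, -0.05749279],
       [ 0.05767277,  0.01445456, -0.99823089]]), 't': array([  84.63129774,  487.80483011, 1324.62021264])}
wrist {'fov_y': 65.70646984690485, 'cx': 310.9602464042586, 'cy': 234.51089946316327, 'T_tool_cam': array([[ 9.99999080e-01,  7.46198286e-04, -1.13258127e-03,
         8.11475911e-01],
       [ 1.30391140e-03, -2.99073411e-01,  9.54229215e-01,
        -1.61280341e+02],
       [ 3.73319262e-04, -9.54229814e-01, -2.99074109e-01,
         8.27616310e+01],
       [ 0.00000000e+00,  0.00000000e+00,  0.00000000e+00,
         1.00000000e+00]])}
```

View pics/scene0.png

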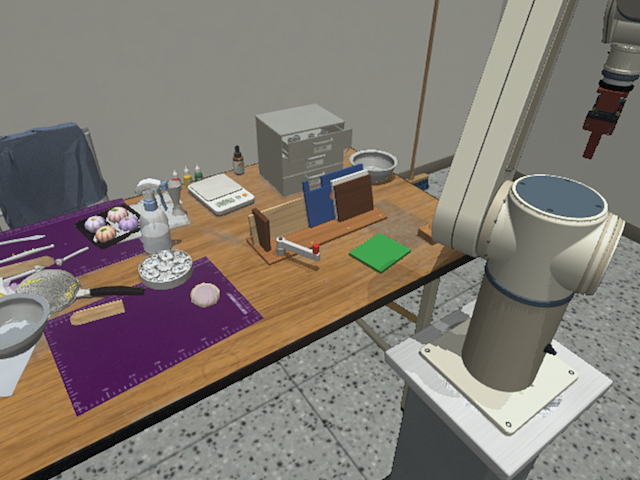

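View pics/top0.png

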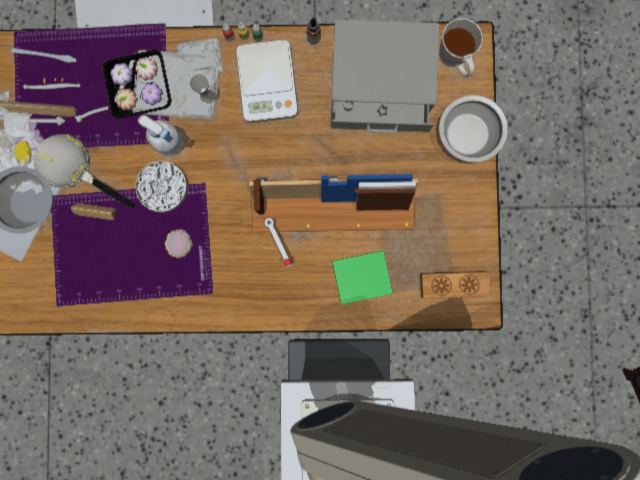

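The scene view shows the rest with the blue board rearmost at (320,200), then the white (352,182) and the dark board (355,200), the knob at (316,248) and the end stop at (262,228). In the top view the rest spans x 250-414, y 178-230, the knob is at (289,262), the mould at (455,285) and the dough at (178,243). Next I'll take close crops.

```bash
python3 - <<'E'
import cv2
a=cv2.imread("pics/scene0.png")[140:280,230:410];b=cv2.imread("pics/top0.png")[165:275,240:430]
cv2.imwrite("pics/c1.png",cv2.resize(a,None,fx=4.2,fy=4.2,interpolation=cv2.INTER_CUBIC))
cv2.imwrite("pics/c2.png",cv2.resize(b,None,fx=4.2,fy=4.2,interpolation=cv2.INTER_CUBIC))
E
```

```text
(no output)
```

View pics/c1.png

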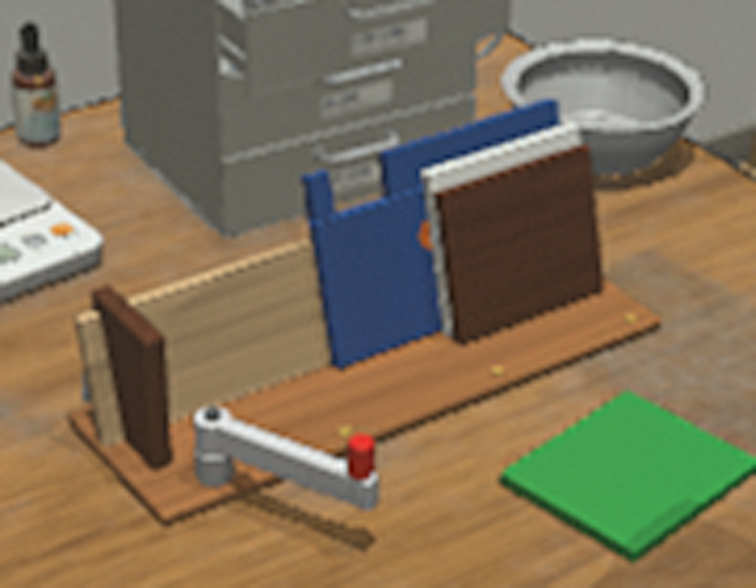

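View pics/c2.png

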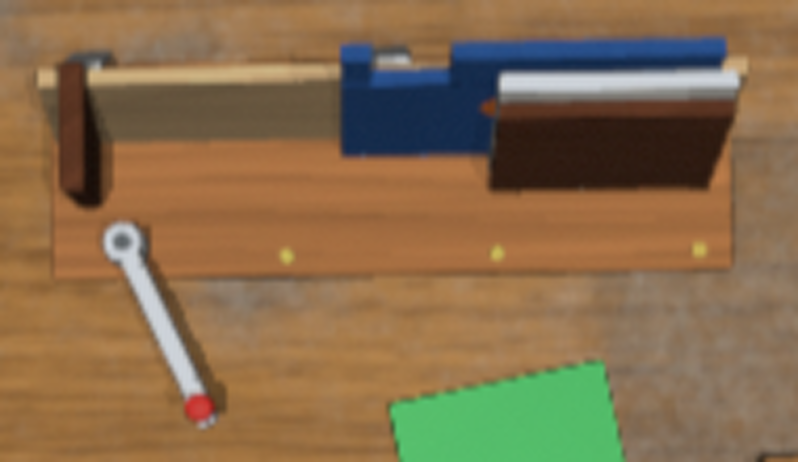

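Candidates for the board: blue at top-view (365,190), which has the notch and the orange inlay and is rearmost; the white (410,185) and dark (385,198) boards in front of it; and the green look-alike flat on the table (363,277). I choose the blue one. Now I'll fit the rest pose from both views.

```bash
cat > h.py <<'E'
import numpy as np, cv2
from scipy.spatial.transform import Rotation as Ro
from scipy.optimize import least_squares
def proj(ci,X):
    X=np.atleast_2d(X);f=240/np.tan(np.radians(ci["fov_y"])/2)
    c=X@np.array(ci["R"]).T+ci["t"]
    return np.c_[ci["cx"]+f*c[:,0]/c[:,2],ci["cy"]+f*c[:,1]/c[:,2]]
def wproj(ci,pos,rv,X):
    X=np.atleast_2d(X);f=240/np.tan(np.radians(ci["fov_y"])/2)
    Rt=Ro.from_rotvec(rv).as_matrix();T=np.array(ci["T_tool_cam"])
    tl=(X-pos)@Rt
    c=(tl-T[:3,3])@T[:3,:3]
    r=np.linalg.norm(c[:,:2],axis=1);th=np.arctan2(r,c[:,2])
    return np.c_[ci["cx"]+f*th*c[:,0]/r,ci["cy"]+f*th*c[:,1]/r]
def rest2w(p,X):
    X=np.atleast_2d(X);c,s=np.cos(p[2]),np.sin(p[2])
    return np.c_[p[0]+c*X[:,0]-s*X[:,1],p[1]+s*X[:,0]+c*X[:,1],X[:,2]]
def board(fx,y0,L,P):
    P=np.atleast_2d(P);c,s=np.cos(L),np.sin(L)
    return np.c_[fx+c*P[:,0]+s*P[:,2],y0+P[:,1],10-s*P[:,0]*0-s*P[:,0]+c*P[:,2]]
E
cat > fit.py <<'E'
from h import *
from workcell import ctrl
S=ctrl.camera_info("scene");T=ctrl.camera_info("top")
sc=lambda u,v:(u/4.2+230,v/4.2+140)
tc=lambda u,v:(u/4.2+240,v/4.2+165)
def model(q):
    p=q[:3];xf,k,fx,y0=q[3:]
    knob=[-60-102*np.sin(k),150-102*np.cos(k),78]
    b=lambda P:board(fx,y0,.26,P)[0]
    return [
    (T,[xf,195,10],tc(53,277)),(T,[xf,-195,10],tc(732,268)),
    (T,knob,tc(199,408)),(S,knob,sc(361,441)),
    (S,[33,179,104],sc(95,290)),(S,[-37,165,104],sc(163,340)),(S,[-37,179,104],sc(147,350)),(S,[33,165,104],sc(113,287)),
    (T,[33,179,104],tc(60,62)),(T,[-37,179,104],tc(62,190)),(T,[-37,165,104],tc(84,190)),
    (S,[xf,195,10],sc(165,523)),(S,[xf,-195,10],sc(658,325)),
    (S,b([-10,200,0]),sc(338,368)),(T,b([-10,200,0]),tc(341,156)),
    (S,b([-10,200,130]),sc(307,180)),(T,b([-10,200,130]),tc(341,62)),
    (S,b([0,0,130]),sc(556,100)),(T,b([-10,0,130]),tc(725,57)),
    (T,b([-10,184,100]),tc(372,84)),(T,b([-10,142,100]),tc(450,84)),
    ]
def res(q):
    return np.concatenate([proj(c,rest2w(q[:3],X))[0]-uv for c,X,uv in model(q)])
r=least_squares(res,[600,0,0,-85,1.1,0,-180],loss="soft_l1")
print(np.round(r.x,3));print(np.round(res(r.x).reshape(-1,2),1))
np.save("q.npy",r.x)
E
python3 fit.py
```

```text
[ 584.133   27.491   -0.     -74.976   32.553    2.169 -171.333]
[[-0.1  0.5]
 [ 1.1  0.6]
 [ 0.3  0.8]
 [-0.6 -0.6]
 [-2.1 -0.7]
 [ 0.3 -1.3]
 [-1.  -1.9]
 [-1.4 -1.6]
 [-0.   0.6]
 [-0.3  1.2]
 [ 0.7  1.1]
 [-1.6 -2.2]
 [ 0.4 -2.3]
 [-1.4 -0.3]
 [ 0.3  0.3]
 [-0.8 -1. ]
 [ 0.1  0.4]
 [-2.8 -1. ]
 [ 0.8  0.3]
 [-0.   0.6]
 [ 0.3  0.3]]
```

```bash
cat > plan.py <<'E'
from h import *
from workcell import ctrl
import sys
# relative motion to target given world tcp pos & tool x-axis sign, lean
def rel(pos,Rt,o):
    R0=Ro.from_rotvec(o["orientation"]).as_matrix()
    return R0.T@(np.array(pos)-o["ee_pos"])/10, Ro.from_matrix(R0.T@Rt).as_rotvec()
def tool(L,sgn=1):
    c,s=np.cos(L),np.sin(L)
    y=np.array([-s,0,-c]);x=sgn*np.array([c,0,-s]);return np.c_[x,y,np.cross(x,y)]
E
python3 - <<'E'
from plan import *
o=ctrl.get_obs();print(Ro.from_rotvec(o["orientation"]).as_matrix().round(3))
for s in(1,-1):
  for L in (0,.26):
    print(s,L,[v.round(3) for v in rel([600,60,260],tool(L,s),o)])
E
```

```text
[[ 0.353 -0.     0.936]
 [-0.936  0.001  0.353]
 [-0.001 -1.     0.   ]]
1 0 [array([-46.889,  -3.736,  58.25 ]), array([-1.00e-03, -1.21e+00, -1.00e-03])]
1 0.26 [array([-46.889,  -3.736,  58.25 ]), array([-0.158, -1.203,  0.226])]
-1 0 [array([-46.889,  -3.736,  58.25 ]), array([ 1.000e-03,  1.932e+00, -1.000e-03])]
-1 0.26 [array([-46.889,  -3.736,  58.25 ]), array([-0.25 ,  1.919, -0.174])]
```

Request:
carry_out --delta_pos '[[-46.9, -3.7, 58.2], [-46.9, -3.7, 58.2], [-46.9, -3.7, 58.2], [-46.9, -3.7, 58.2], [-46.9, -3.7, 58.2], [-46.9, -3.7, 58.2], [-46.9, -3.7, 58.2], [-46.9, -3.7, 58.2], [-46.9, -3.7, 58.2], [-46.9, -3.7, 58.2], [-46.9, -3.7, 58.2], [-46.9, -3.7, 58.2]]' --rotation '[[0, -1.21, 0], [0, -1.21, 0], [0, -1.21, 0], [0, -1.21, 0], [0, -1.21, 0], [0, -1.21, 0], [0, -1.21, 0], [0, -1.21, 0], [0, -1.21, 0], [0, -1.21, 0], [0, -1.21, 0], [0, -1.21, 0]]'

```text
t: 1.1
ee_pos: [474.3, -152.3, 247.4]
orientation: [-1.571, -0.0, 0.0]
ft_force: [1.5, -0.4, -0.1]
width: 87.5
```

```bash
python3 - <<'E'
from plan import *
o=ctrl.get_obs();print(o["t"],o["ee_pos"],o["orientation"])
print([v.round(3) for v in rel([600,60,260],tool(0),o)])
E
```

```text
1.1 [ 474.27573937 -152.26214489  247.42890171] [-1.57074630e+00 -1.54393262e-04  4.48181210e-04]
[array([12.58 , -1.258, 21.221]), array([-0.,  0., -0.])]
```

Request:
carry_out --delta_pos '[[12.6, -1.3, 21.2], [12.6, -1.3, 21.2], [12.6, -1.3, 21.2], [12.6, -1.3, 21.2], [12.6, -1.3, 21.2], [12.6, -1.3, 21.2], [12.6, -1.3, 21.2], [12.6, -1.3, 21.2], [12.6, -1.3, 21.2]]' --rotation '[[0, 0, 0], [0, 0, 0], [0, 0, 0], [0, 0, 0], [0, 0, 0], [0, 0, 0], [0, 0, 0], [0, 0, 0], [0, 0, 0]]'

```text
t: 1.85
ee_pos: [599.1, 57.5, 259.7]
orientation: [-1.571, 0.001, 0.002]
ft_force: [-0.1, -0.5, -0.5]
width: 87.5
```

```bash
python3 - <<'E'
from plan import *
o=ctrl.get_obs();print(o["t"],o["ee_pos"],o["orientation"])
im=ctrl.get_image("wrist");cv2.imwrite("pics/w1.png",im[:,:,::-1])
np.savez("w1.npz",p=o["ee_pos"],r=o["orientation"])
E
```

```text
1.85 [599.05243108  57.51144784 259.68079176] [-1.57130740e+00  7.67536467e-04  1.91188542e-03]
```

View pics/w1.png

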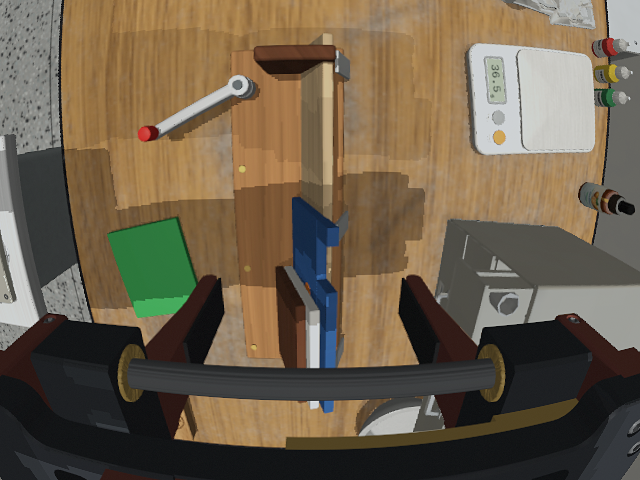

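The wrist view shows the stop top at (295,52), the notch at about (322,225), the knob at (148,133), and the cabinet close behind on the right (corner 446,220). I'll refine the fit with this view and locate the cabinet.

```bash
python3 - <<'E'
from h import *
from workcell import ctrl
S=ctrl.camera_info("scene");T=ctrl.camera_info("top")
for name,a,b in (("front+y top",(290,135),(332,100)),):
    r=least_squares(lambda X:np.r_[proj(S,X)[0]-a,proj(T,X)[0]-b],[750,0,150]);print(name,r.x.round(),r.fun.round(1))
im=cv2.imread("pics/w1.png")
cv2.imwrite("pics/c3.png",cv2.resize(im[180:300,230:370],None,fx=5,fy=5,interpolation=cv2.INTER_CUBIC))
cv2.imwrite("pics/c4.png",cv2.resize(im[20:150,130:370],None,fx=3.3,fy=3.3,interpolation=cv2.INTER_CUBIC))
w=cv2.imread("pics/scene0.png")
cv2.imwrite("pics/c5.png",cv2.resize(w[95:210,245:365],None,fx=5,fy=5,interpolation=cv2.INTER_CUBIC))
E
```

```text
front+y top [759.  23. 210.] [-6.8 -0.9  4.3  2.8]
```

View pics/c3.png

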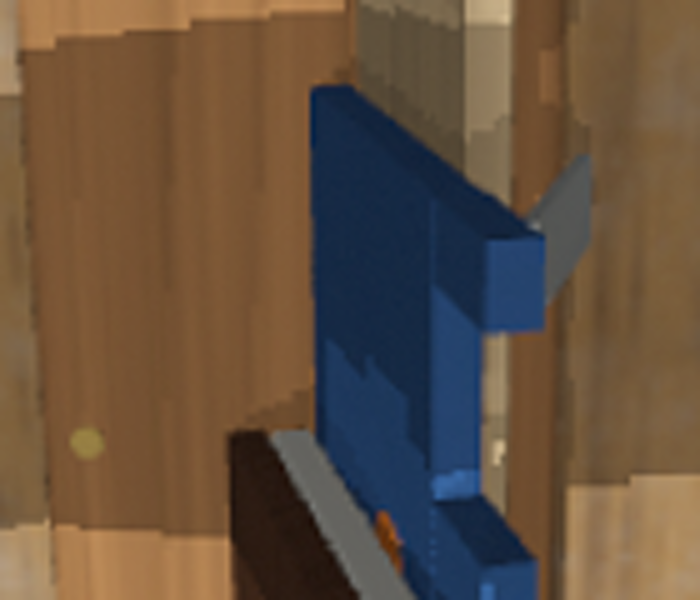

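View pics/c4.png

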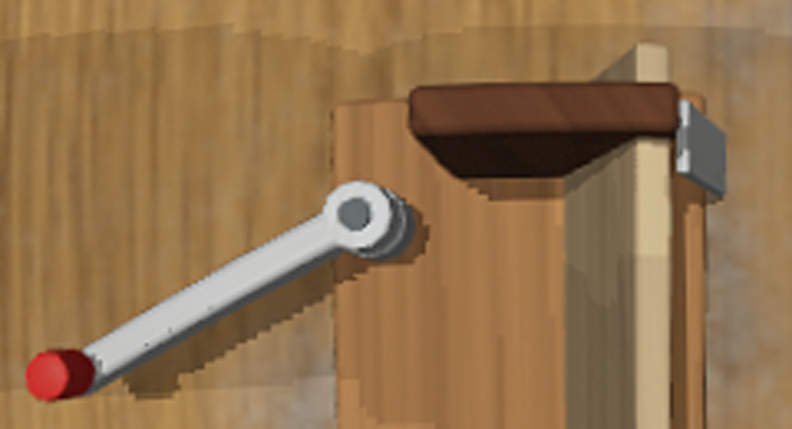

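View pics/c5.png

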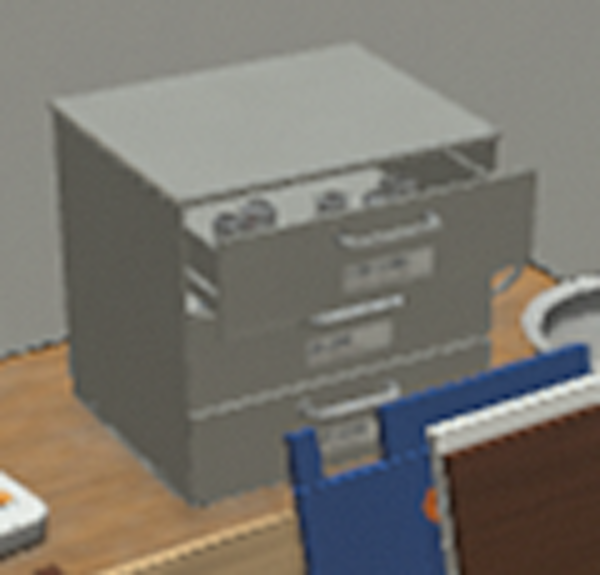

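```bash
cat > fit2.py <<'E'
from h import *
from workcell import ctrl
S=ctrl.camera_info("scene");T=ctrl.camera_info("top");W=ctrl.camera_info("wrist")
for a,b in (((281,135),(332,100)),((288.6,143),(331,130))):
    r=least_squares(lambda X:np.r_[proj(S,X)[0]-a,proj(T,X)[0]-b],[750,0,150]);print("cab",r.x.round(),r.fun.round(1))
d=np.load("w1.npz")
a=lambda u,v:(u/5+230,v/5+180)
c=lambda u,v:(u/3.3+130,v/3.3+20)
def model(q):
    x,y,yaw,xf,k,fx,y0,L=q
    b=lambda P:board(fx,y0,L,P)[0]
    return [(b([-10,200,130]),a(485,238)),(b([0,200,130]),a(545,238)),(b([-10,184,130]),a(485,330)),(b([0,184,130]),a(545,330)),
    (b([-10,200,0]),a(312,88)),(b([-10,184,100]),a(432,290)),(b([-10,142,100]),a(432,497)),(b([0,142,100]),a(480,495)),
    ([-37,179,104],c(411,88)),([33,179,104],c(679,84)),([-37,165,104],c(411,131)),([33,165,104],c(679,132)),
    ([-60-102*np.sin(k),150-102*np.cos(k),78],c(48,377)),([xf,195,10],c(333,102))]
def res(q):
    return np.concatenate([wproj(W,d["p"],d["r"],rest2w(q[:3],X))[0]-uv for X,uv in model(q)])
r=least_squares(res,[584,27,0,-75,1.1,2,-171,.26],loss="soft_l1")
print(np.round(r.x,3));print(np.round(res(r.x).reshape(-1,2),1))
np.save("q2.npy",r.x)
q=r.x
for P in ([-5,192,130],[-5,163,100]): print(P,rest2w(q[:3],board(q[5],q[6],q[7],P)[0]).round(1))
E
python3 fit2.py
```

```text
cab [765.  31. 207.] [-1.1 -0.1  0.7  0.4]
cab [704.  36. 207.] [ 1.   0.1 -0.6 -0.4]
[ 5.88100e+02  2.75600e+01  1.00000e-03 -7.71380e+01  1.13300e+00
 -6.18000e-01 -1.71281e+02  2.67000e-01]
[[ 0.1  0.6]
 [-0.  -0.3]
 [-0.2  1.2]
 [-0.5  0.2]
 [-0.3 -1. ]
 [ 0.2 -1.7]
 [-0.   0.5]
 [ 0.7 -0.3]
 [-0.7 -0.9]
 [ 1.5 -0.8]
 [-0.8  1.8]
 [ 1.5  0.5]
 [-0.8  0.3]
 [-0.  -0.4]]
[-5, 192, 130] [[616.9  48.3 136.7]]
[-5, 163, 100] [[609.   19.3 107.8]]
```

Blue measured: notch bottom at z 107.8 (expected about 106.6) and ear top at z 136.7 (expected 135.6). The drawer front is at x≈704, z up to about 207, so jaws across x would foul it. Instead I'll grip the ear between the notch and the board's end with the jaws along y. The fingertips stay above the stop top (104).

```bash
cat >> plan.py <<'E'
def tooly(L):
    c,s=np.cos(L),np.sin(L)
    x=np.array([0,1.,0]);y=np.array([-s,0,-c]);return np.c_[x,y,np.cross(x,y)]
E
python3 - <<'E'
from plan import *
q=np.load("q2.npy");o=ctrl.get_obs();print(o["t"],o["ee_pos"],o["qpos"].round(2))
for z in (170,106):
    P=rest2w(q[:3],board(q[5],q[6],.26,[-5,192,z])[0])[0]
    print(z,P.round(1),[v.round(3) for v in rel(P,tooly(.26),o)])
E
```

```text
1.9 [598.92268983  56.89172467 259.85275572] [ 0.08  0.35  1.65 -0.    1.14  0.08]
170 [626.3  48.3 175.6] [array([ 2.755,  8.424, -0.854]), array([ 0.203, -1.562,  0.203])]
106 [609.9  48.3 113.7] [array([ 1.119, 14.612, -0.853]), array([ 0.203, -1.562,  0.203])]
```

Request:
carry_out --delta_pos '[[2.8, 4.0, -0.9], [2.8, 4.0, -0.9], [2.8, 4.0, -0.9], [2.8, 4.0, -0.9], [2.8, 4.0, -0.9], [2.8, 4.0, -0.9], [2.8, 4.0, -0.9], [2.8, 4.0, -0.9], [2.8, 4.0, -0.9], [2.8, 4.0, -0.9], [2.8, 4.0, -0.9], [2.8, 4.0, -0.9]]' --rotation '[[0.203, -1.562, 0.203], [0.203, -1.562, 0.203], [0.203, -1.562, 0.203], [0.203, -1.562, 0.203], [0.203, -1.562, 0.203], [0.203, -1.562, 0.203], [0.203, -1.562, 0.203], [0.203, -1.562, 0.203], [0.203, -1.562, 0.203], [0.203, -1.562, 0.203], [0.203, -1.562, 0.203], [0.203, -1.562, 0.203]]' --hand 139

```text
t: 2.9
ee_pos: [627.2, 46.6, 220.5]
orientation: [-1.063, -0.966, 1.255]
ft_force: [0.9, 0.1, 0.2]
width: 39.8
```

```bash
python3 - <<'E'
from plan import *
q=np.load("q2.npy");o=ctrl.get_obs();print(o["t"],o["ee_pos"],o["qpos"].round(2),o["width"])
for z in (170,106):
    P=rest2w(q[:3],board(q[5],q[6],.26,[-5,192,z])[0])[0]
    print(z,P.round(1),[v.round(3) for v in rel(P,tooly(.26),o)])
E
```

```text
2.9 [627.16886282  46.64647103 220.46397191] [ 0.04  0.55  1.45  0.02  1.39 -1.45] 39.84874135988655
170 [626.3  48.3 175.6] [array([ 0.203,  4.373, -1.01 ]), array([ 0.011, -0.083,  0.011])]
106 [609.9  48.3 113.7] [array([ 0.128, 10.773, -0.941]), array([ 0.011, -0.083,  0.011])]
```

Request:
carry_out --delta_pos '[[0.2, 2.5, -1.0], [0.2, 3.4, -1.0], [0.2, 3.4, -1.0], [0.2, 3.4, -1.0]]' --rotation '[[0.011, -0.083, 0.011], [0.011, -0.083, 0.011], [0.011, -0.083, 0.011], [0.011, -0.083, 0.011]]'

```text
t: 3.23
ee_pos: [628.2, 49.2, 184.6]
orientation: [-1.019, -1.01, 1.317]
ft_force: [0.4, -0.6, 0.2]
width: 39.9
```

```bash
python3 - <<'E'
from plan import *
q=np.load("q2.npy");o=ctrl.get_obs();print(o["t"],o["ee_pos"],o["width"])
for z in (170,106):
    P=rest2w(q[:3],board(q[5],q[6],.26,[-5,192,z])[0])[0]
    print(z,P.round(1),[v.round(3) for v in rel(P,tooly(.26),o)])
W=ctrl.camera_info("wrist")
im=ctrl.get_image("wrist")[:,:,::-1].copy();cv2.imwrite("pics/w2.png",im)
np.savez("w2.npz",p=o["ee_pos"],r=o["orientation"])
for P in ([-10,200,130],[-10,184,130],[0,184,130],[-10,142,100],[-10,200,0],[-5,192,106]):
    print(P,wproj(W,o["ee_pos"],o["orientation"],rest2w(q[:3],board(q[5],q[6],.26,P)[0])).round())
E
```

```text
3.2333 [628.20361296  49.18588528 184.58797145] 39.89685035583304
170 [626.3  48.3 175.6] [array([-0.088,  0.919, -0.053]), array([-0.   , -0.007,  0.001])]
106 [609.9  48.3 113.7] [array([-0.093,  7.319, -0.056]), array([-0.   , -0.007,  0.001])]
[-10, 200, 130] [[323. 253.]]
[-10, 184, 130] [[297. 253.]]
[0, 184, 130] [[297. 268.]]
[-10, 142, 100] [[238. 238.]]
[-10, 200, 0] [[319. 205.]]
[-5, 192, 106] [[310. 247.]]
```

View pics/w2.png

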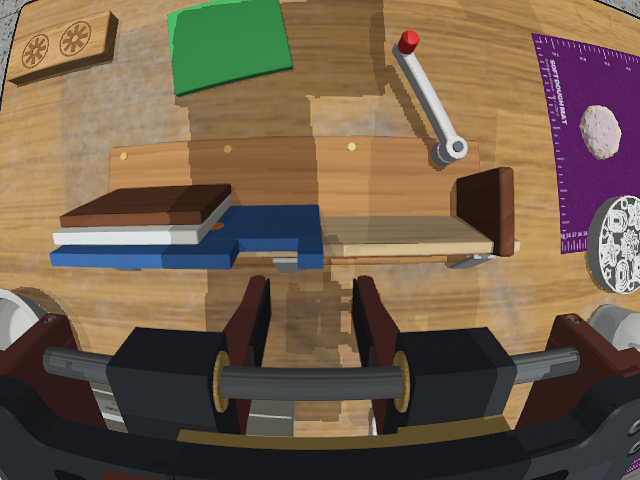

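The wrist view matches the predictions: ear corner at (322,253) against a predicted (323,253), and the notch corner at (238,239). The fingers straddle the ear. Descend now.

Request:
carry_out --delta_pos '[[-0.1, 2.0, -0.05], [-0.1, 4.0, -0.05], [-0.1, 5.5, -0.05], [-0.1, 6.5, -0.05], [-0.1, 7.2, -0.05], [-0.1, 7.2, -0.05], [-0.1, 7.2, -0.05]]' --rotation '[[0, -0.007, 0], [0, -0.007, 0], [0, -0.007, 0], [0, -0.007, 0], [0, -0.007, 0], [0, -0.007, 0], [0, -0.007, 0]]'

```text
t: 3.87
ee_pos: [611.9, 49.2, 115.9]
orientation: [-1.015, -1.02, 1.322]
ft_force: [-1.0, 0.1, 0.4]
width: 39.7
```

```bash
python3 - <<'E'
from plan import *
q=np.load("q2.npy");o=ctrl.get_obs();print(o["t"],o["ee_pos"],o["width"],o["ft_force"])
for z in (106,):
    P=rest2w(q[:3],board(q[5],q[6],.26,[-5,192,z])[0])[0]
    print(z,P.round(1),[v.round(3) for v in rel(P,tooly(.26),o)])
im=ctrl.get_image("wrist")[:,:,::-1].copy();cv2.imwrite("pics/w3.png",im)
E
```

```text
3.8667 [611.92738004  49.15905271 115.91282369] 39.67134430302743 [-1.00829614  0.06332343  0.39226534]
106 [609.9  48.3 113.7] [array([-0.086,  0.264,  0.142]), array([0.003, 0.004, 0.   ])]
```

View pics/w3.png

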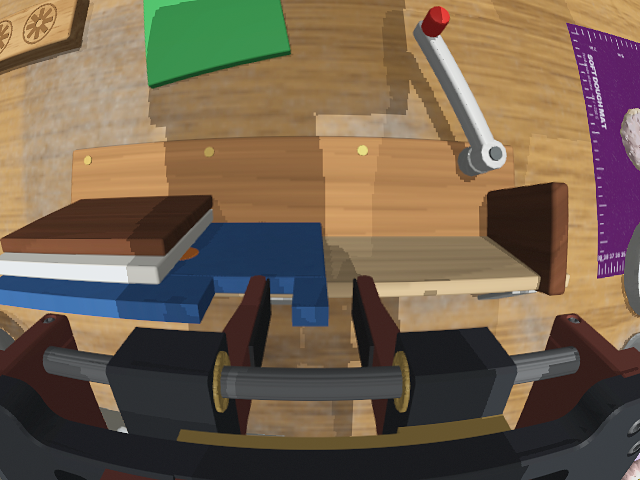

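The left finger is inside the notch (255,300), the right one is past the board's end (365,300), and the ear is between them. Close.

Request:
carry_out --delta_pos '[[-0.1, 0, 0], [-0.1, 0, 0], [-0.1, 0, 0], [-0.1, 0, 0], [-0.1, 0, 0], [-0.1, 0, 0]]' --rotation '[[0, 0, 0], [0, 0, 0], [0, 0, 0], [0, 0, 0], [0, 0, 0], [0, 0, 0]]' --hand 255

```text
t: 4.42
ee_pos: [611.7, 48.3, 115.5]
orientation: [-1.015, -1.02, 1.323]
ft_force: [1.4, -0.5, 1.3]
width: 15.7
```

```bash
python3 - <<'E'
from plan import *
o=ctrl.get_obs();print(o["t"],o["ee_pos"],o["width"],o["ft_force"])
E
```

```text
4.4167 [611.7351963   48.29040842 115.50081212] 15.672461673446437 [ 1.43672426 -0.49849207  1.28420447]
```

```bash
python3 - <<'E'
from plan import *
o=ctrl.get_obs();R=Ro.from_rotvec(o["orientation"]).as_matrix();print(R.round(4))
q=np.load("q2.npy");d=rest2w(q[:3],[[0,1,0]])[0]-rest2w(q[:3],[[0,0,0]])[0];print((R.T@d).round(4))
E
```

```text
[[-3.900e-03 -2.549e-01 -9.670e-01]
 [ 1.000e+00  2.000e-04 -4.100e-03]
 [ 1.300e-03 -9.670e-01  2.549e-01]]
[ 1.0e+00  4.0e-04 -3.4e-03]
```

Request:
carry_out --delta_pos '[[0.2, 0, 0], [0.5, 0, 0], [0.9, 0, 0], [1.3, 0, 0], [1.7, 0, 0], [2.1, 0, 0], [2.5, 0, 0], [2.9, 0, 0], [3.3, 0, 0], [3.7, 0, 0], [4.0, 0, 0], [4.0, 0, 0]]' --rotation '[[0, 0, 0], [0, 0, 0], [0, 0, 0], [0, 0, 0], [0, 0, 0], [0, 0, 0], [0, 0, 0], [0, 0, 0], [0, 0, 0], [0, 0, 0], [0, 0, 0], [0, 0, 0]]'

```text
t: 5.42
ee_pos: [611.3, 89.1, 115.3]
orientation: [-1.014, -1.021, 1.323]
ft_force: [-0.3, -1.0, 3.4]
width: 15.4
```

```bash
python3 - <<'E'
from plan import *
o=ctrl.get_obs();print(o["t"],o["ee_pos"],o["width"],o["ft_force"],o["moment"])
im=ctrl.get_image("wrist")[:,:,::-1].copy();cv2.imwrite("pics/w4.png",im)
im=ctrl.get_image("top")[:,:,::-1].copy();cv2.imwrite("pics/t4.png",cv2.resize(im[150:290,230:430],None,fx=4,fy=4))
E
```

```text
5.4167 [611.30019482  89.14340649 115.32604065] 15.415064833382788 [-0.32505354 -0.96259766  3.35998244] [-0.15004243 -0.03873654  0.05376406]
```

View pics/w4.png

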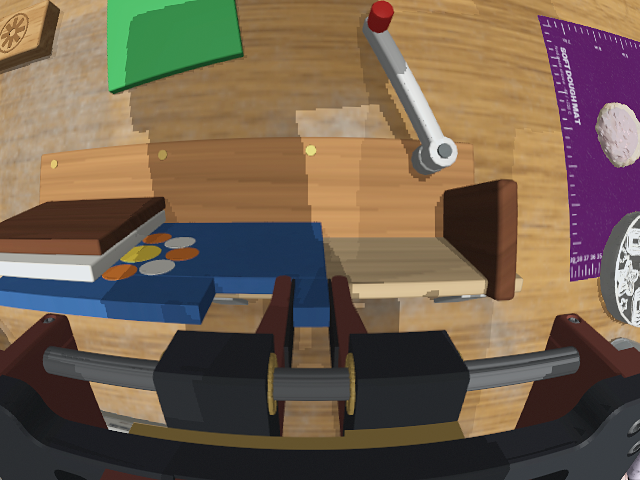

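The board slides with a small force and the flower is coming out at (150,250). The dark board's corner (165,197) keeps its place relative to the base pin (162,155), so the other boards have not moved. Continue.

Request:
carry_out --delta_pos '[[0.3, 0, 0], [0.8, 0, 0], [1.4, 0, 0], [2.0, 0, -0.01], [2.6, 0, -0.01], [3.2, 0, -0.01], [3.8, 0, -0.01], [4.4, 0, -0.01], [5.0, 0, -0.02], [5.6, 0, -0.02], [6.0, 0, -0.02], [6.0, 0, -0.02]]' --rotation '[[0, 0, 0], [0, 0, 0], [0, 0, 0], [0, 0, 0], [0, 0, 0], [0, 0, 0], [0, 0, 0], [0, 0, 0], [0, 0, 0], [0, 0, 0], [0, 0, 0], [0, 0, 0]]'

```text
t: 6.52
ee_pos: [611.2, 149.6, 115.3]
orientation: [-1.014, -1.021, 1.322]
ft_force: [-0.0, 0.3, 4.5]
width: 15.8
```

```bash
python3 - <<'E'
from plan import *
o=ctrl.get_obs();print(o["t"],o["ee_pos"],o["width"],o["ft_force"],o["moment"])
im=ctrl.get_image("wrist")[:,:,::-1].copy();cv2.imwrite("pics/w5.png",im)
E
```

```text
6.5167 [611.21445394 149.59769758 115.31968657] 15.7635998267168 [-0.00483263  0.26682605  4.45612483] [0.10796166 0.083465   0.01751892]
```

View pics/w5.png

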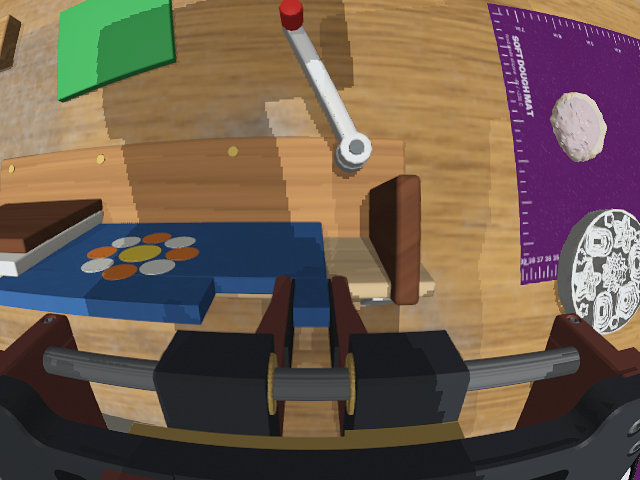

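About 35 mm remain to the stop at (385,240), and the fingertips at z 115 clear its top.

Request:
carry_out --delta_pos '[[0.3, 0, 0], [0.8, 0, 0], [1.4, 0, 0], [2.0, 0, 0], [2.5, 0, 0], [2.8, 0, 0], [3.0, 0, 0], [3.0, 0, 0]]' --rotation '[[0, 0, 0], [0, 0, 0], [0, 0, 0], [0, 0, 0], [0, 0, 0], [0, 0, 0], [0, 0, 0], [0, 0, 0]]'

```text
t: 7.23
ee_pos: [611.1, 179.0, 115.3]
orientation: [-1.014, -1.02, 1.323]
ft_force: [0.1, -0.0, 3.1]
width: 15.3
```

Request:
carry_out --delta_pos '[[0.1, 0, 0], [0.2, 0, 0], [0.3, 0, 0], [0.3, 0, 0]]' --rotation '[[0, 0, 0], [0, 0, 0], [0, 0, 0], [0, 0, 0]]'

```text
t: 7.57
ee_pos: [611.1, 181.2, 115.3]
orientation: [-1.014, -1.02, 1.323]
ft_force: [0.9, -3.2, 1.2]
width: 15.5
```

```bash
python3 - <<'E'
from plan import *
o=ctrl.get_obs();print(o["t"],o["ee_pos"],o["width"],o["ft_force"],o["moment"])
im=ctrl.get_image("wrist")[:,:,::-1].copy();cv2.imwrite("pics/w6.png",im)
cv2.imwrite("pics/w6c.png",cv2.resize(im[160:340,200:460],None,fx=3,fy=3,interpolation=cv2.INTER_CUBIC))
E
```

```text
7.5667 [611.11992652 181.22423914 115.2905869 ] 15.509925764942478 [ 0.87841161 -3.15353637  1.18034291] [-0.34867425  0.02362418  0.13432101]
```

View pics/w6c.png

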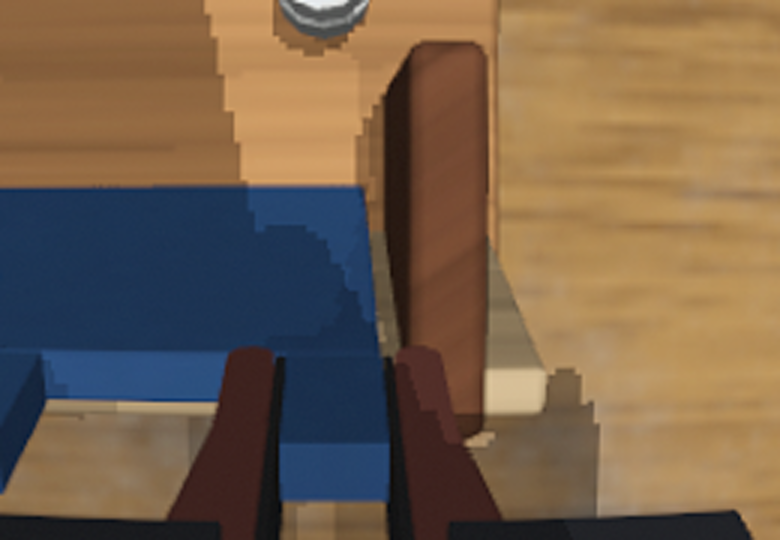

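Request:
carry_out --delta_pos '[[0.1, 0, 0], [0.2, 0, 0], [0.3, 0, 0], [0.3, 0, 0]]' --rotation '[[0, 0, 0], [0, 0, 0], [0, 0, 0], [0, 0, 0]]'

```text
t: 7.95
ee_pos: [611.1, 184.4, 115.3]
orientation: [-1.014, -1.02, 1.323]
ft_force: [0.1, -1.5, 1.2]
width: 16.0
```

```bash
python3 - <<'E'
from plan import *
o=ctrl.get_obs();print(o["t"],o["ee_pos"],o["width"],o["ft_force"],o["moment"])
im=ctrl.get_image("wrist")[:,:,::-1].copy();cv2.imwrite("pics/w7.png",im)
cv2.imwrite("pics/w7c.png",cv2.resize(im[160:340,200:460],None,fx=3,fy=3,interpolation=cv2.INTER_CUBIC))
E
```

```text
7.95 [611.13270318 184.42152067 115.32980398] 15.976751386524775 [ 0.12625793 -1.4544631   1.18786868] [-0.3921632  -0.03739932  0.13507373]
```

View pics/w7c.png

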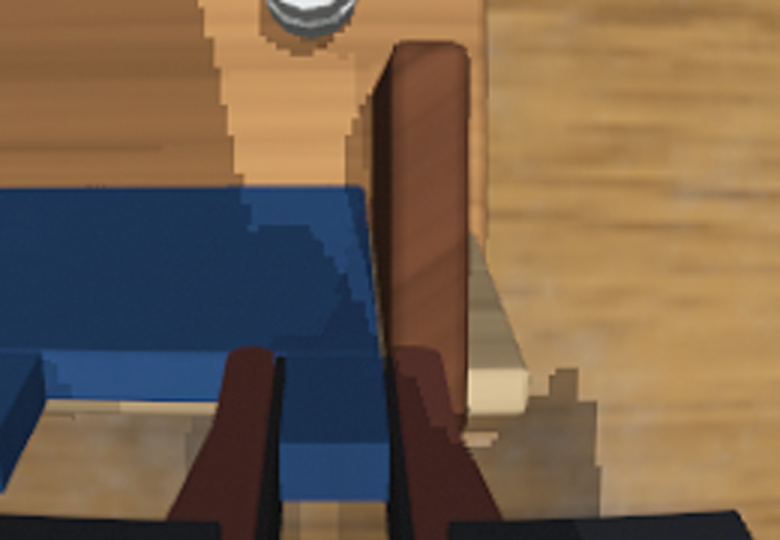

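A thin gap of about 2 mm is still there. Continue in small steps until the force rises.

Request:
carry_out --delta_pos '[[0.1, 0, 0], [0.2, 0, 0], [0.2, 0, 0]]' --rotation '[[0, 0, 0], [0, 0, 0], [0, 0, 0]]'

```text
t: 8.25
ee_pos: [611.1, 186.0, 115.3]
orientation: [-1.015, -1.02, 1.323]
ft_force: [-0.7, -3.8, 2.9]
width: 15.6
```

Request:
carry_out --delta_pos '[[0.1, 0, 0], [0.1, 0, 0], [0.1, 0, 0]]' --rotation '[[0, 0, 0], [0, 0, 0], [0, 0, 0]]'

```text
t: 8.5
ee_pos: [611.1, 186.0, 115.3]
orientation: [-1.015, -1.019, 1.324]
ft_force: [0.3, -8.1, 1.8]
width: 15.7
```

```bash
python3 - <<'E'
from plan import *
o=ctrl.get_obs();print(o["t"],o["ee_pos"],o["width"],o["ft_force"],o["moment"])
im=ctrl.get_image("wrist")[:,:,::-1].copy();cv2.imwrite("pics/w8.png",im)
cv2.imwrite("pics/w8c.png",cv2.resize(im[160:340,200:460],None,fx=3,fy=3,interpolation=cv2.INTER_CUBIC))
E
```

```text
8.5 [611.12714777 186.02956205 115.31695832] 15.680843143564697 [ 0.29953411 -8.09280069  1.77201503] [-1.23000665 -0.02162745  0.37261696]
```

View pics/w8c.png

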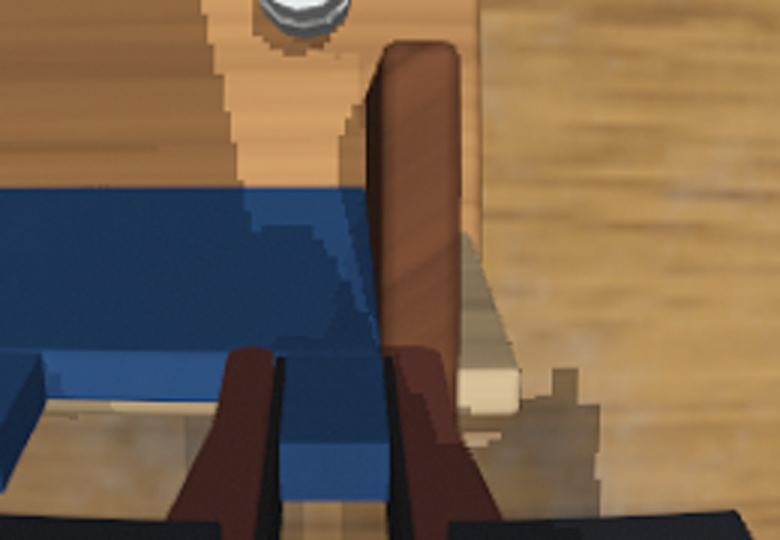

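The board is in contact: travel stopped at y=186.0 with 8 N, and no gap is visible. Ease off, release, then withdraw.

Request:
carry_out --delta_pos '[[-0.1, 0, 0], [-0.1, 0, 0]]' --rotation '[[0, 0, 0], [0, 0, 0]]'

```text
t: 8.72
ee_pos: [611.1, 186.0, 115.4]
orientation: [-1.015, -1.02, 1.323]
ft_force: [-0.2, -4.9, 2.1]
width: 15.7
```

Request:
carry_out --delta_pos '[[0, 0, 0], [0, 0, 0], [0, 0, 0], [0, 0, 0]]' --rotation '[[0, 0, 0], [0, 0, 0], [0, 0, 0], [0, 0, 0]]' --hand 139

```text
t: 9.05
ee_pos: [611.1, 186.7, 115.2]
orientation: [-1.014, -1.02, 1.323]
ft_force: [0.0, -0.3, -0.0]
width: 37.9
```

Request:
carry_out --delta_pos '[[0, -1, 0], [0, -3, 0], [0, -6, 0], [0, -9, 0], [0, -10, 0], [0, -10, 0]]' --rotation '[[0, 0, 0], [0, 0, 0], [0, 0, 0], [0, 0, 0], [0, 0, 0], [0, 0, 0]]'

```text
t: 9.55
ee_pos: [639.0, 186.8, 215.7]
orientation: [-1.018, -1.026, 1.319]
ft_force: [-0.2, 0.3, -0.3]
width: 39.8
```

```bash
python3 - <<'E'
from plan import *
o=ctrl.get_obs();print(o["t"],o["ee_pos"],o["width"],o["ft_force"])
im=ctrl.get_image("wrist")[:,:,::-1].copy();cv2.imwrite("pics/w9.png",im)
np.savez("w9.npz",p=o["ee_pos"],r=o["orientation"])
im=ctrl.get_image("scene")[:,:,::-1].copy();cv2.imwrite("pics/s9.png",cv2.resize(im[130:290,220:420],None,fx=3.5,fy=3.5,interpolation=cv2.INTER_CUBIC))
q=np.load("q2.npy");W=ctrl.camera_info("wrist")
for P in ([-10,200,130],[-10,200,0],[-10,142,100],[-10,142,130]):
    print(P,wproj(W,o["ee_pos"],o["orientation"],rest2w(q[:3],board(q[5],-35,.26,P)[0])).round(1))
E
```

```text
9.55 [639.04447263 186.7541191  215.68606607] 39.78315943926194 [-0.18961297  0.31707942 -0.28695669]
[-10, 200, 130] [[319.8 231.7]]
[-10, 200, 0] [[316.5 193.7]]
[-10, 142, 100] [[243.4 219.8]]
[-10, 142, 130] [[236.1 231.4]]
```

View pics/w9.png

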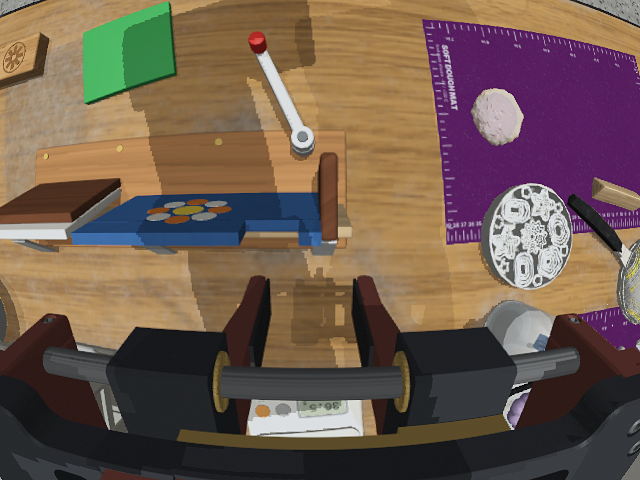

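View pics/s9.png

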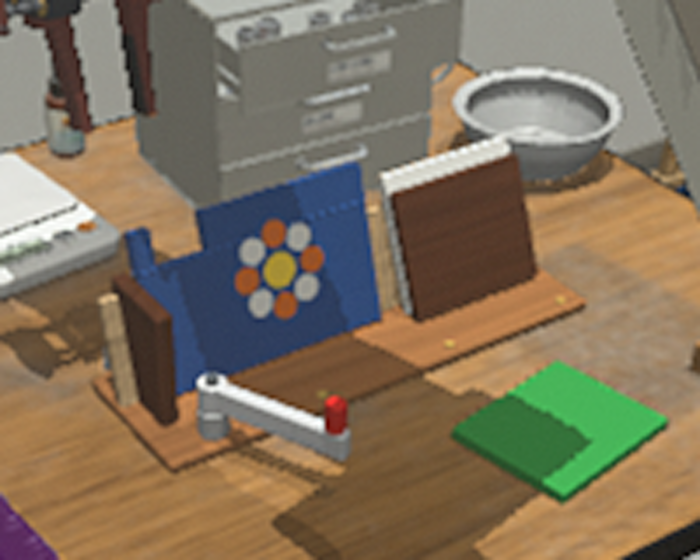

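The board stands at the stop (ear at 320,240) on the base. The white and dark boards lean where they were. The knob is at (257,40). Now I'll plan the retaining arm.

```bash
cat > keep.py <<'E'
from plan import *
q=np.load("q2.npy");piv=rest2w(q[:3],[[-60,150,0]])[0]
def C(k,z=62,r=98,g=0):
    D=8+10*abs(np.cos(k))+13.5*abs(np.sin(k))+g
    return np.array([piv[0]-r*np.sin(k)-D*np.cos(k),piv[1]-r*np.cos(k)+D*np.sin(k),z])
E
python3 - <<'E'
from keep import *
o=ctrl.get_obs();W=ctrl.camera_info("wrist");print(o["t"],piv.round(1))
k=q[4];kn=rest2w(q[:3],[[-60-102*np.sin(k),150-102*np.cos(k),78]])
print("knob",kn.round(1),wproj(W,o["ee_pos"],o["orientation"],kn).round(1))
s=C(k,160,g=12);print(s.round(1),[v.round(3) for v in rel(s,tooly(0),o)])
E
```

```text
9.65 [528.  177.5   0. ]
knob [[435.6 134.2  78. ]] [[254.8  39.7]]
[423.8 169.  160. ] [array([-1.635, 10.419, 19.227]), array([-0.259,  0.004,  0.001])]
```

Request:
carry_out --delta_pos '[[-1.6, 3, 10], [-1.6, 10.4, 19.2], [-1.6, 10.4, 19.2], [-1.6, 10.4, 19.2], [-1.6, 10.4, 19.2], [-1.6, 10.4, 19.2], [-1.6, 10.4, 19.2], [-1.6, 10.4, 19.2], [-1.6, 10.4, 19.2]]' --rotation '[[-0.1, 0, 0], [-0.2, 0, 0], [-0.259, 0.004, 0], [-0.259, 0.004, 0], [-0.259, 0.004, 0], [-0.259, 0.004, 0], [-0.259, 0.004, 0], [-0.259, 0.004, 0], [-0.259, 0.004, 0]]' --hand 255

```text
t: 10.4
ee_pos: [426.3, 169.9, 160.6]
orientation: [-1.21, -1.211, 1.207]
ft_force: [0.4, -0.1, 0.4]
width: 0.6
```

```bash
python3 - <<'E'
from keep import *
o=ctrl.get_obs();print(o["t"],o["ee_pos"],o["width"],o["ft_force"])
W=ctrl.camera_info("wrist");k=q[4]
im=ctrl.get_image("wrist")[:,:,::-1].copy();cv2.imwrite("pics/w10.png",im)
for z in(160,62):
  s=C(k,z,g=12);print(s.round(1),[v.round(3) for v in rel(s,tooly(0),o)])
kn=rest2w(q[:3],[[-60-102*np.sin(k),150-102*np.cos(k),78]])
print("knob",wproj(W,o["ee_pos"],o["orientation"],kn).round(1))
E
```

```text
10.4 [426.27676553 169.88853048 160.64186453] 0.5838349531155144 [ 0.38938966 -0.14201804  0.39804456]
[423.8 169.  160. ] [array([-0.085,  0.064,  0.25 ]), array([ 0.002, -0.   ,  0.001])]
[423.8 169.   62. ] [array([-0.096,  9.864,  0.271]), array([ 0.002, -0.   ,  0.001])]
knob [[260.7 254.7]]
```

View pics/w10.png

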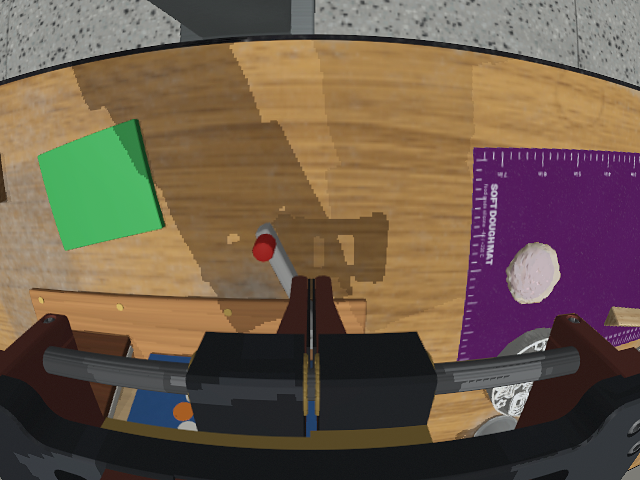

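The knob is seen at (264,249) against a predicted (261,255), and the closed fingers are on its +y side. Descend.

Request:
carry_out --delta_pos '[[-0.1, 3, 0.3], [-0.1, 6, 0.3], [-0.1, 8.5, 0.3], [-0.1, 9.8, 0.3], [-0.1, 9.8, 0.3], [-0.1, 9.8, 0.3]]' --rotation '[[0, 0, 0], [0, 0, 0], [0, 0, 0], [0, 0, 0], [0, 0, 0], [0, 0, 0]]'

```text
t: 10.95
ee_pos: [422.5, 168.5, 62.0]
orientation: [-1.209, -1.209, 1.209]
ft_force: [-0.0, 0.5, -0.3]
width: 0.4
```

```bash
python3 - <<'E'
from keep import *
o=ctrl.get_obs();print(o["t"],o["ee_pos"],o["ft_force"])
for k in np.r_[1.13:0:12j]:
  s=C(k);print(round(k,2),s.round(1),[v.round(2) for v in rel(s,tooly(0),o)])
E
```

```text
10.95 [422.49157383 168.50214617  62.01880977] [-0.04393306  0.45728935 -0.2888859 ]
1.13 [428.9 157.8  62. ] [array([-1.07,  0.  , -0.64]), array([-0., -0.,  0.])]
1.03 [431.3 148.   62. ] [array([-2.05,  0.  , -0.89]), array([-0., -0.,  0.])]
0.92 [434.8 138.3  62. ] [array([-3.02,  0.  , -1.24]), array([-0., -0.,  0.])]
0.82 [439.4 128.9  62. ] [array([-3.96,  0.  , -1.69]), array([-0., -0.,  0.])]
0.72 [445.1 119.9  62. ] [array([-4.86, -0.  , -2.26]), array([-0., -0.,  0.])]
0.62 [451.8 111.4  62. ] [array([-5.71, -0.  , -2.93]), array([-0., -0.,  0.])]
0.51 [459.5 103.6  62. ] [array([-6.48, -0.  , -3.71]), array([-0., -0.,  0.])]
0.41 [468.2  96.7  62. ] [array([-7.18, -0.  , -4.57]), array([-0., -0.,  0.])]
0.31 [477.7  90.7  62. ] [array([-7.78, -0.  , -5.52]), array([-0., -0.,  0.])]
0.21 [487.9  85.8  62. ] [array([-8.27, -0.  , -6.55]), array([-0., -0.,  0.])]
0.1 [498.7  82.   62. ] [array([-8.64, -0.  , -7.63]), array([-0., -0.,  0.])]
0.0 [510.   79.5  62. ] [array([-8.89, -0.  , -8.76]), array([-0., -0.,  0.])]
```

Request:
carry_out --delta_pos '[[-0.6, 0, -0.4], [-1.1, 0, -0.6], [-2.0, 0, -0.9], [-3.0, 0, -1.2], [-4.0, 0, -1.7], [-4.9, 0, -2.3], [-5.7, 0, -2.9], [-6.5, 0, -3.7], [-7.2, 0, -4.6], [-7.8, 0, -5.5], [-8.0, 0, -6.0], [-8.0, 0, -6.0]]' --rotation '[[0, 0, 0], [0, 0, 0], [0, 0, 0], [0, 0, 0], [0, 0, 0], [0, 0, 0], [0, 0, 0], [0, 0, 0], [0, 0, 0], [0, 0, 0], [0, 0, 0], [0, 0, 0]]'

```text
t: 11.95
ee_pos: [483.2, 88.0, 62.5]
orientation: [-1.21, -1.21, 1.207]
ft_force: [-0.5, -0.5, 0.8]
width: 0.4
```

```bash
python3 - <<'E'
from keep import *
o=ctrl.get_obs();print(o["t"],o["ee_pos"],o["ft_force"])
for k in (.25,.2,.15,.1,.05,0):
  s=C(k);print(round(k,2),s.round(1),[v.round(2) for v in rel(s,tooly(0),o)])
im=ctrl.get_image("wrist")[:,:,::-1].copy();cv2.imwrite("pics/w11.png",im)
im=ctrl.get_image("top")[:,:,::-1].copy();cv2.imwrite("pics/t11.png",cv2.resize(im[150:290,230:430],None,fx=4,fy=4,interpolation=cv2.INTER_CUBIC))
im=ctrl.get_image("scene")[:,:,::-1].copy();cv2.imwrite("pics/s11.png",cv2.resize(im[130:290,220:420],None,fx=3.5,fy=3.5,interpolation=cv2.INTER_CUBIC))
E
```

```text
11.95 [483.18210028  87.99845063  62.46560531] [-0.53533778 -0.47188587  0.82172772]
0.25 [483.4  87.8  62. ] [array([-0.02,  0.05, -0.02]), array([ 0., -0.,  0.])]
0.2 [488.4  85.5  62. ] [array([-0.25,  0.05, -0.53]), array([ 0., -0.,  0.])]
0.15 [493.7  83.6  62. ] [array([-0.44,  0.05, -1.05]), array([ 0., -0.,  0.])]
0.1 [499.   81.9  62. ] [array([-0.6 ,  0.05, -1.58]), array([ 0., -0.,  0.])]
0.05 [504.5  80.6  62. ] [array([-0.74,  0.05, -2.13]), array([ 0., -0.,  0.])]
0 [510.   79.5  62. ] [array([-0.85,  0.05, -2.68]), array([ 0., -0.,  0.])]
```

View pics/w11.png

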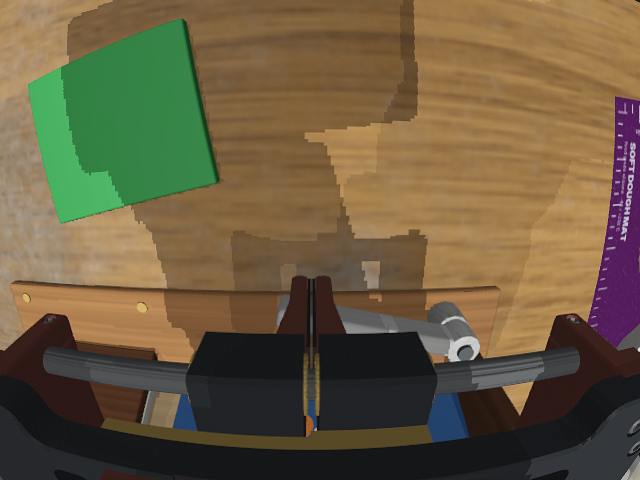

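View pics/s11.png

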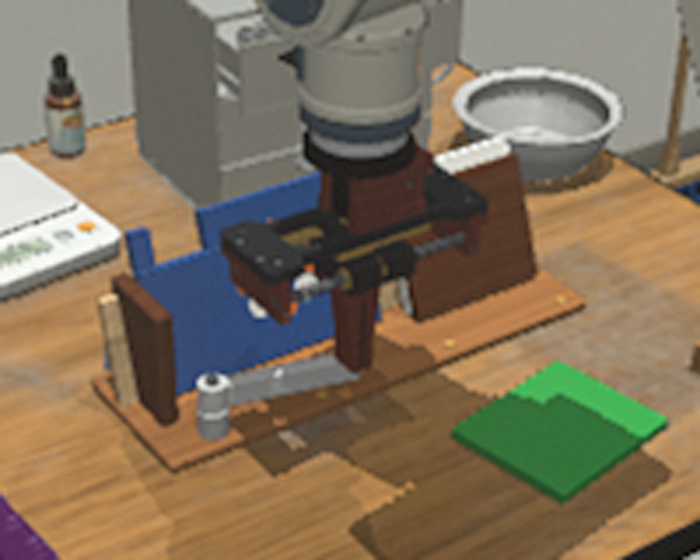

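The arm is swinging, at about 0.25 rad, with the knob in front of the fingers. The body clears the dark board. Push to the end.

Request:
carry_out --delta_pos '[[-0.2, 0.05, -0.5], [-0.4, 0.05, -1.0], [-0.6, 0.05, -1.5], [-0.75, 0.05, -2.1], [-0.85, 0.05, -2.6], [-0.85, 0.05, -2.7], [-0.85, 0.05, -2.7]]' --rotation '[[0, 0, 0], [0, 0, 0], [0, 0, 0], [0, 0, 0], [0, 0, 0], [0, 0, 0], [0, 0, 0]]'

```text
t: 12.68
ee_pos: [507.8, 79.9, 61.7]
orientation: [-1.208, -1.208, 1.209]
ft_force: [-4.0, 0.7, 3.1]
width: 0.4
```

Request:
carry_out --delta_pos '[[0, 0, -0.1], [0, 0, -0.2], [0, 0, -0.2], [0, 0, -0.2]]' --rotation '[[0, 0, 0], [0, 0, 0], [0, 0, 0], [0, 0, 0]]'

```text
t: 13.02
ee_pos: [508.0, 79.8, 61.6]
orientation: [-1.206, -1.206, 1.211]
ft_force: [-9.4, -0.1, 6.7]
width: 0.0
```

It stalled at x=508 (expected 510) with 9 N, so the arm is against its shut limit. Back off and go up, then check.

Request:
carry_out --delta_pos '[[0, 0, 0.8], [0, 0, 2.0], [0, -1, 3.0], [0, -4, 4.0], [0, -8, 5.0], [0, -12, 6.0], [0, -16, 6.0], [0, -18, 6.0], [0, -18, 6.0]]' --rotation '[[0, 0, 0], [0, 0, 0], [0, 0, 0], [0, 0, 0], [0, 0, 0], [0, 0, 0], [0, 0, 0], [0, 0, 0], [0, 0, 0]]'

```text
t: 13.77
ee_pos: [453.7, 80.3, 247.1]
orientation: [-1.216, -1.219, 1.202]
ft_force: [1.5, -0.0, 0.1]
width: 0.4
```

```bash
python3 - <<'E'
from keep import *
o=ctrl.get_obs();print(o["t"],o["ee_pos"],o["ft_force"])
im=ctrl.get_image("top")[:,:,::-1].copy();cv2.imwrite("pics/t12.png",im)
im=ctrl.get_image("scene")[:,:,::-1].copy();cv2.imwrite("pics/s12f.png",im);cv2.imwrite("pics/s12.png",cv2.resize(im[130:290,220:420],None,fx=3.5,fy=3.5,interpolation=cv2.INTER_CUBIC))
im=ctrl.get_image("wrist")[:,:,::-1].copy();cv2.imwrite("pics/w12.png",im)
S=ctrl.camera_info("scene");T=ctrl.camera_info("top");W=ctrl.camera_info("wrist")
kn=rest2w(q[:3],[[-60,48,78]]);print("shut knob",proj(S,kn).round(1),((proj(S,kn)-[220,130])*3.5).round(),proj(T,kn).round(1),wproj(W,o["ee_pos"],o["orientation"],kn).round())
E
```

```text
13.7667 [453.7170107   80.32969315 247.06206639] [ 1.52539918 -0.01037218  0.10715729]
shut knob [[313.4 217.8]] [[327. 307.]] [[313.3 220.3]] [[306. 284.]]
```

View pics/s12.png

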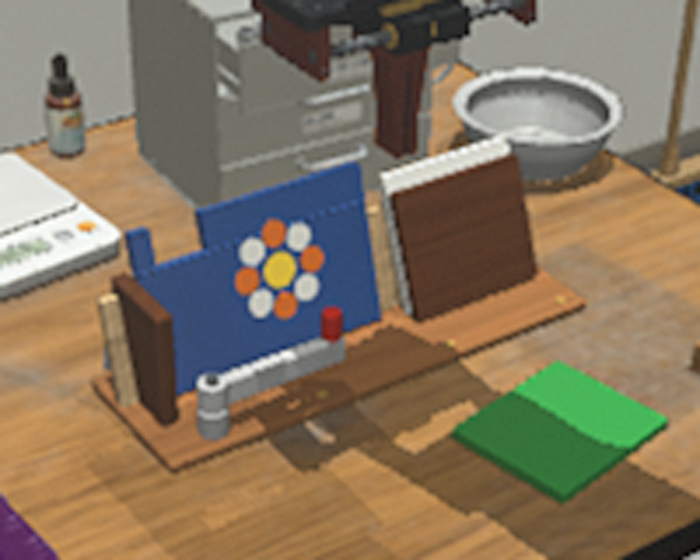

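View pics/w12.png

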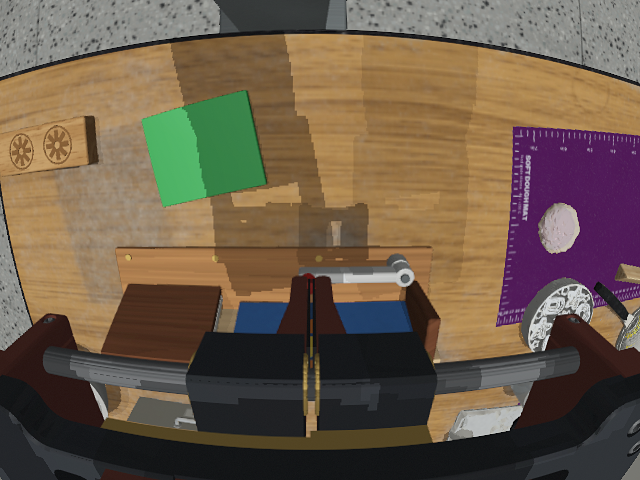

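View pics/t12.png

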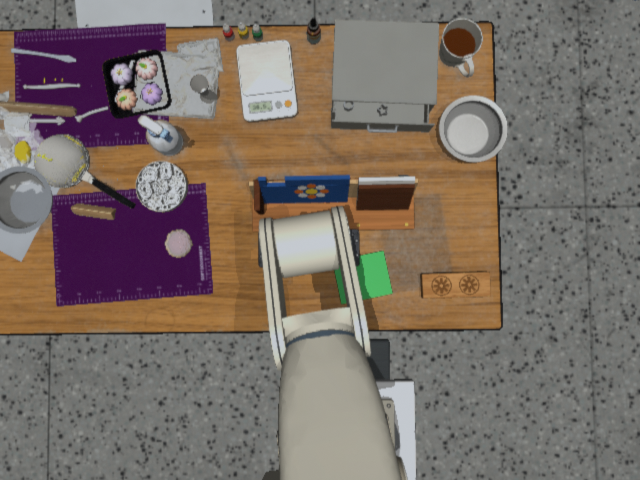

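The scene view shows the arm shut, with the knob at (332,311) against a predicted (327,307), within the earlier fit offset. The boards, mould and dough are in place. The fingers hide the knob in the wrist view, so I'll step aside for one clear measurement.

Request:
carry_out --delta_pos '[[-3, -1, 0], [-7, -2, 1], [-10, -2, 2], [-10, -2, 3], [-10, -2, 3], [-10, -2, 3]]' --rotation '[[0, 0, 0], [0, 0, 0], [0, 0, 0], [0, 0, 0], [0, 0, 0], [0, 0, 0]]'

```text
t: 14.42
ee_pos: [419.7, -19.9, 260.5]
orientation: [-1.208, -1.208, 1.208]
ft_force: [0.4, 0.5, -0.6]
width: 0.4
```

```bash
python3 - <<'E'
from keep import *
o=ctrl.get_obs();print(o["t"],o["ee_pos"],o["ft_force"])
im=ctrl.get_image("wrist")[:,:,::-1].copy();cv2.imwrite("pics/w13.png",im)
W=ctrl.camera_info("wrist")
for k in(0,.05,.1):
  kn=rest2w(q[:3],[[-60-102*np.sin(k),150-102*np.cos(k),78]]);print(k,wproj(W,o["ee_pos"],o["orientation"],kn).round(1))
for P in([-60,150,55],): print("piv",wproj(W,o["ee_pos"],o["orientation"],rest2w(q[:3],[P])).round(1))
for P in ([-10,200,130],[-10,0,130],[-10,0,0]):
    print(P,wproj(W,o["ee_pos"],o["orientation"],rest2w(q[:3],board(q[5],-35,.26,P)[0])).round(1))
E
```

```text
14.4167 [419.68462518 -19.93665498 260.51266151] [ 0.3624954   0.49768365 -0.61953905]
0 [[400.2 308.6]]
0.05 [[400.8 304.4]]
0.1 [[401.6 300.2]]
piv [[477.4 295.4]]
[-10, 200, 130] [[501.3 392.2]]
[-10, 0, 130] [[323.5 407.4]]
[-10, 0, 0] [[320.8 319.5]]
```

View pics/w13.png

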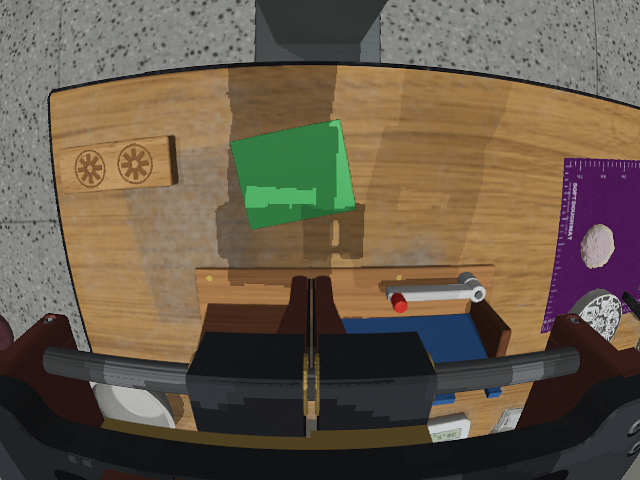

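```bash
python3 - <<'E'
import cv2
im=cv2.imread("pics/w13.png")
cv2.imwrite("pics/c13.png",cv2.resize(im[260:340,370:510],None,fx=5.5,fy=5.5,interpolation=cv2.INTER_CUBIC))
E
```

```text
(no output)
```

View pics/c13.png

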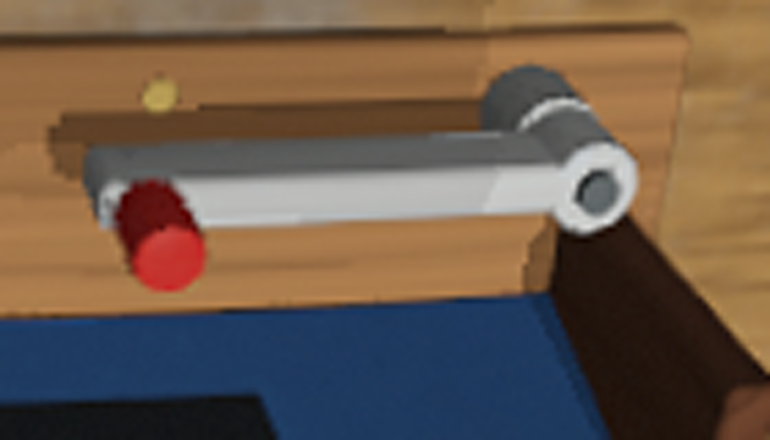

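In the crop the knob top is at (400.5, 306.7), against 308.6 predicted for k=0 and 304.4 for k=0.05, so the keeper is at about 0.02 rad. The board end touches the stop. Hand in.

```bash
python3 -c "
from workcell import ctrl
print(ctrl.get_obs()['t']);print(ctrl.close_job())"
```

```text
14.4667
the job is handed in; nothing more can be done
None
```

The blue pattern board is against the end stop, the retaining arm is shut in front of it, and I handed the job in at 14.5 s. No verdict is reported.

**Sliding the board:** I gripped the narrow ear between the notch and the board's end, with the jaws along the rest and the fingertips above the stop's top. I slid it about 138 mm along the base until it met the stop. It stopped dead at 8 N, with no gap visible in the close view. Then I released it and lifted clear.

**Shutting the arm:** I pushed the red knob round with closed fingers from about 1.13 rad until it stalled at about 9 N.

**Last checks:**
- **Retaining arm:** the wrist view put it at about 0.02 rad, inside the 0.12 allowed.
- **Pattern board:** it stood on the base at the stop.
- **Other boards:** the white and dark boards leaned where they were, judged by eye against the base pins rather than measured.
- **Mould and dough:** both looked unmoved.
- **Robot:** it was clear of everything.

**Disagreements:** the stop was met about 1.5 mm further along y than my fit predicted, and the arm stalled about 2 mm early in x. Both are within the camera calibration error. No check failed.

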